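# Give the spark plugs a burst of cleaner

### The job

Two spark plugs lie in the spray tray, ready for cleaning. Press the nozzle cap of the blue spray can fully down, keep it down for about a second, then let it spring back up; do not press the caps of the red and the green can.

Things in the scene. Friction and masses are not known exactly. Their poses are not given: they have to be found in the camera images.
- blue_cap_top (a point): Centre of the flat top of the white nozzle cap (round button, 32 mm across, 18 mm high) of the upright blue spray can, 54 mm across; 165 mm above the bench when up, and it goes down with the cap. z up, -x the nozzle's side. The can is screwed to the bench in a row with a red and a green one of the same shape, in any order, 90 mm or more apart, behind a steel tray 100 x 260 x 18 mm.
- blue_cap (a joint): How far the blue can's cap is pressed straight down, in m: 0 = up (its rest), 0.008 = fully down at a hard stop. Its spring pushes back with 1.7 N at the top and 5.2 N fully down, and lifts the cap again when it is let go.
- red_cap (a joint): The same for the white cap of the red can: 0 = up. Not to be pressed.
- green_cap (a joint): The same for the black cap of the green can: 0 = up. Not to be pressed.
There are look-alikes about, which are no part of the job. Leave any orange look-alike of the part that bears green_cap alone.

How it is judged (in metres and radians):
On the way:
1. the blue can's cap is pressed down by more than 6.5 of its 8 mm for half a second (value of joint blue_cap above 0.0065 m), for 0.5 s.
At the end, for the whole second after the job is handed in: After the press, the caps of all three cans are up again, within 1.5 mm of their rest (value of joint each of blue_cap, red_cap, green_cap below 0.0015 m); the robot touches nothing.
It fails at once if the cap of the red or the green can is pressed by more than 3 mm (value of joint any of red_cap, green_cap above 0.003 m).
It also fails if it takes over 26 s, if anything falls off the work surface, if the arm or the gripper's body presses on something with over 40 N, if the wrist force passes 120 N, or if a joint passes its speed limit or range.

### The arm

A 6-joint arm with a two-finger parallel gripper is mounted at the origin on a cart in front of the work surface, level with it; the furniture and walls round the work are solid. World frame = base frame: x ahead of the robot, y to its left, z up, the work surface at z = 0. Lengths are in mm, angles in rad, forces in N, time in s.
With the tool pointing down it reaches from about 275 to 1000 mm from the base axis. Payload 8.4 kg.
Tool frame: the origin (TCP) lies at the centre of the arm's flange, where the gripper is bolted on; the fingertips stand 173 mm ahead of it and the grasp point (between the pads) lies 155 mm ahead of it (tcp_to_tips is the distance from the TCP to the fingertips, in mm); z points along the fingers, x is the direction in which the jaws open and shut, and the axes are right-handed (so a half turn about z gives the same grasp; the last joint's range is limited). The gripper opens to 85 mm and grips with 20 to 120 N. Pads are 22 mm wide; open, the fingers measure 114 mm over their backs; the gripper's body (76 mm by 85 mm) begins 54 mm behind the grasp point. The pads swing forward as they close: fully open they stand 13 mm farther back than shut.
Start: joints at [-1.155, 0.353, 1.633, -0, 1.155, -0.002], TCP at [253.594, -571.244, 404.681] pointing down, gripper open.
Joint ranges: [-2.63, 2.63], [-0.92, 2.1], [0.06, 2.66], [-1.3, 4.44], [0, 2.69], [-3.02, 3.02]. Speed limits (rad/s): [2.22, 2.22, 2.79, 3.14, 3.14, 3.14].

### API

Orientations are given as [roll, pitch, yaw] about the fixed x, y, z axes, in that order (R = Rz(yaw) Ry(pitch) Rx(roll)).
In Python, from rig import sense, grab_frame, camera_info, sign_off, tcp_to_tips gives the robot as it stands.
- The arm moves only by the shell command python3 -m creep 'ROWS' [FORCE]. ROWS is text: rows parted by semicolons, each of 5 numbers parted by spaces: the opening in per cent of the stroke, from 0 (shut) to 100 (fully open), then the shift along the tool's x, y, z in cm, then the turn about the tool's z in degrees. In form: fingers tx ty tz roll; .... A call has 1 to 20 rows; each row is the pose to reach, as a shift and turn from the pose measured when the call began, along the tool's axes at that moment; what a row does not reach only later rows make up. A row lasts 1/10 s, in which the tool goes at most 50 mm and 8.59 degrees, less where a joint would pass 70% of its speed; a pose out of reach is approached as far as the arm can. A call with a gripper value outside its range is refused whole. The fingers move at their own pace and stop on an object; FORCE is the grip in N (left out, the last holds). Time passes only in rows, so rows that repeat a pose let the fingers close. It gives the time, the measured TCP pose, the force and the opening at its end, in the units of the state.
- sense(): the state, without advancing time (a new reading comes with each control period).
- grab_frame(name): name is "scene" or "top" or "wrist"; returns (picture, depth): 384x512x3 uint8, blue, green, red; 384x512 float32, mm along the optical axis (not along the pixel's ray), 0 where there is no reading.
- camera_info(name): a dict with "vertical_fov" (degrees; the focal length in pixels is half the picture's height over the tangent of half this angle, whatever the lens; pixels are square), "cx", "cy" (the principal point, pixels), "D" ([k1, k2, p1, p2, k3] as OpenCV has them; the pictures are not rectified), "world_to_cam" (4x4, takes a point from world to camera coordinates). Camera axes: x right, y down, z forward; pixel columns grow to the right and rows downward; lengths in mm; the calibration is good to about 2 mm. A picture is of the moment at which its call begins: read the wrist's pose just before it. camera_info takes no time and is no camera call; for the wrist camera it gives the pose at the moment of the call.
- sign_off(): hands the job in, once; it reports no verdict.
The state is a dict: "clock": time; "qpos": joint angles; "qvel": joint speeds; "joint_efforts": joint torques, N m; "eef_pos": TCP position; "tcp_rot": TCP orientation; "contact_force": force on the tool from outside, world axes, zero at the start; "wrist_torque": the same for the moment, N m; "opening": opening from 0.0 (shut) to 1.0 (fully open).
Only numpy, scipy, OpenCV 4.12 (cv2) and the standard library are available. Lean on these libraries where they do the work, as an engineer would, in place of code of your own. Each camera call takes 0.05 s, during which the arm holds its last target.

## Working session

There is one attempt and no reset: what is moved stays moved. The work goes in short steps, Python scripts to look and compute and a shell command to move; the robot and the scene stay as the last step left them, time stands still between calls to the robot, and variables do not carry over. Pictures are saved under pics/ and viewed, and the job is handed in when it is done.

```bash
mkdir -p pics
python3 - <<'E'
from rig import *
import cv2
print(sense())
for n in("scene","top"):
    p,d=grab_frame(n); cv2.imwrite(f"pics/{n}0.png",p)
    import numpy as np; np.save(f"pics/{n}0.npy",d)
    print(n,camera_info(n))
print(tcp_to_tips)
E
```

```text
{'clock': 0.0, 'qpos': array([-1.15540703e+00,  3.53638156e-01,  1.63418032e+00,  2.76137689e-05,
        1.15520496e+00, -2.40354906e-03]), 'qvel': array([-1.38873854e-03, -1.22914842e-03, -2.31177628e-06, -3.06187043e-04,
       -6.19845461e-04, -1.10070254e-03]), 'joint_efforts': array([-3.24545195e-03, -6.05259275e+01, -3.42070377e+01, -2.36107871e-04,
        9.23698826e-03, -3.94737299e-06]), 'eef_pos': array([ 253.48838108, -571.00599074,  403.94799063]), 'tcp_rot': array([-3.14156397e+00,  1.43071996e-03, -1.15301462e+00]), 'contact_force': array([-0.18003414, -0.8219681 , -0.06799535]), 'wrist_torque': array([-0.01585203, -0.03881337,  0.00597656]), 'opening': 1.0000733230841587}
scene {'vertical_fov': 57.206142117328035, 'cx': 256.8924525800528, 'cy': 198.20142090643836, 'D': array([-0.09051079,  0.        ,  0.        ,  0.        ,  0.        ]), 'world_to_cam': array([[-7.89520948e-01, -6.13689942e-01,  6.42864516e-03,
         4.46548656e+02],
       [-3.94760915e-01,  4.99789525e-01, -7.70956712e-01,
         2.80403521e+02],
       [ 4.69915410e-01, -6.11224252e-01, -6.36855102e-01,
         7.28977680e+02],
       [ 0.00000000e+00,  0.00000000e+00,  0.00000000e+00,
         1.00000000e+00]])}
top {'vertical_fov': 43.16374843020079, 'cx': 245.7213456822185, 'cy': 183.71010942745397, 'D': array([-0.19025595,  0.        ,  0.        ,  0.        ,  0.        ]), 'world_to_cam': array([[ 1.78132757e-02, -9.99794919e-01, -9.63360113e-03,
         6.39959435e+01],
       [-9.94807405e-01, -1.67571328e-02, -1.00386383e-01,
         5.21270191e+02],
       [ 1.00204364e-01,  1.13717881e-02, -9.94901889e-01,
         1.16961523e+03],
       [ 0.00000000e+00,  0.00000000e+00,  0.00000000e+00,
         1.00000000e+00]])}
173.4
```

View pics/scene0.png

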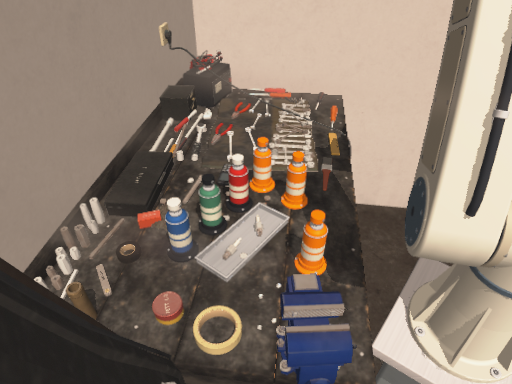

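View pics/top0.png

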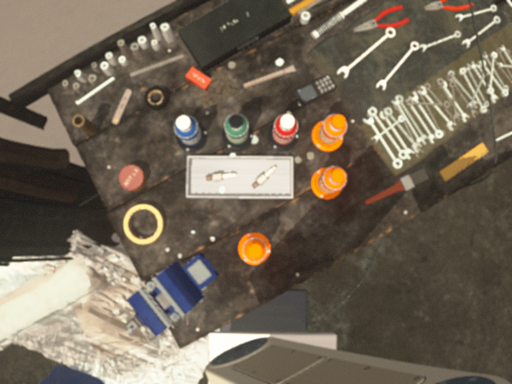

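The scene view shows the blue can's cap at about (174,203), with green at (208,181), red at (237,160) and three orange look-alikes at (262,142), (297,158) and (317,217). In the top view blue is at about (185,124), green (236,124), red (286,123), and the orange ones are at (333,126), (332,180) and (256,249). I'll choose the blue can and check it in crops.

Run:
```python
import cv2,numpy as np
a=cv2.imread("pics/scene0.png")[185:265,145:225];b=cv2.imread("pics/top0.png")[95:155,155:215]
a=cv2.resize(a,(400,400),interpolation=2);b=cv2.resize(b,(400,400),interpolation=2)
cv2.imwrite("pics/crop0.png",np.hstack([a,b]))
```

```text
(no output)
```

View pics/crop0.png

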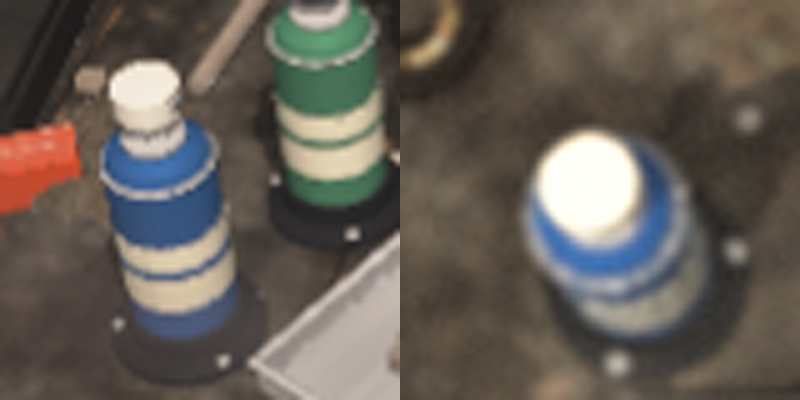

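Left crop: the blue can's white cap top is centred at crop (145,82), which is scene pixel (173.5,201). Right crop: its top disc is at about (586,182), which is top pixel (182.4,121.8).

```bash
cat > h.py <<'E'
import cv2,numpy as np
from rig import *
def P(i):
    f=192/np.tan(np.radians(i["vertical_fov"]/2)); return np.array([[f,0,i["cx"]],[0,f,i["cy"]],[0,0,1]])
def und(i,p): return cv2.undistortPoints(np.array([[p]],float),P(i),np.array(i["D"]))[0,0]
def tri(obs):
    A=[]
    for i,p in obs:
        u,v=und(i,p);M=np.array(i["world_to_cam"]);A+= [u*M[2]-M[0],v*M[2]-M[1]]
    A=np.array(A);X=np.linalg.lstsq(A[:,:3],-A[:,3],rcond=None)[0]
    for i,p in obs: print("res",proj(i,X)-p)
    return X
def proj(i,X):
    M=np.array(i["world_to_cam"]);return cv2.projectPoints(np.array([X],float),cv2.Rodrigues(M[:3,:3])[0],M[:3,3],P(i),np.array(i["D"]))[0][0,0]
def onz(i,p,z):
    M=np.array(i["world_to_cam"]);R=M[:3,:3];c=-R.T@M[:3,3];u=und(i,p);d=R.T@np.array([*u,1]);return c+d*(z-c[2])/d[2]
def bydepth(i,p,d):
    M=np.array(i["world_to_cam"]);u=und(i,p);return M[:3,:3].T@(np.array([*u,1])*d-M[:3,3])
E
python3 - <<'E'
from h import *
s,t=camera_info("scene"),camera_info("top")
print("blue",tri([(s,(173.5,201)),(t,(182.4,121.8))]))
print(onz(s,(173.5,201),165),onz(t,(182.4,121.8),165))
ds,dt=np.load("pics/scene0.npy"),np.load("pics/top0.npy")
print(bydepth(s,(173.5,201),ds[201,173]),bydepth(t,(182.4,121.8),dt[122,182]))
for n,p in dict(green=(236,122),red=(287,121),o1=(336,122)).items(): print(n,onz(t,p,165))
q=sense();T=q["eef_pos"];print(T,q["tcp_rot"])
w=camera_info("wrist");print(w)
from scipy.spatial.transform import Rotation as Ro
R=Ro.from_euler("xyz",q["tcp_rot"]).as_matrix();print(R.T,R.T@(tri([(s,(173.5,201)),(t,(182.4,121.8))])-T))
E
```

```text
res [-0.38880272 -0.06454731]
res [0.26307713 0.30804375]
blue [641.15329768 213.90186064 166.04247372]
[641.34325773 212.75907596 165.        ] [642.08849294 214.67095555 165.        ]
[638.97894778 214.42433294 167.32758257] [641.85672438 214.52218308 166.00769696]
green [643.04018247  95.39849556 165.        ]
red [647.25376663 -17.49335985 165.        ]
o1 [ 647.44100487 -126.87125604  165.        ]
[ 253.52318801 -571.05256553  404.03385943] [-3.14157102e+00  1.23889403e-03 -1.15299900e+00]
{'vertical_fov': 71.84175414578768, 'cx': 259.19731145179094, 'cy': 191.53537774945983, 'D': array([-0.05829689,  0.        ,  0.        ,  0.        ,  0.        ]), 'world_to_cam': array([[ 4.05397767e-01, -9.14137897e-01, -2.13471474e-03,
        -6.23905060e+02],
       [-8.75837207e-01, -3.89079121e-01,  2.85528676e-01,
        -3.58488516e+01],
       [-2.61843156e-01, -1.13883025e-01, -9.58367789e-01,
         3.79108627e+02],
       [ 0.00000000e+00,  0.00000000e+00,  0.00000000e+00,
         1.00000000e+00]])}
res [-0.38880272 -0.06454731]
res [0.26307713 0.30804375]
[[ 4.05747916e-01 -9.13984187e-01 -1.23889371e-03]
 [-9.13984899e-01 -4.05748203e-01 -2.16366725e-05]
 [-4.82903320e-04  1.14110918e-03 -9.99999232e-01]] [-559.86097771 -672.77676496  238.69973385]
```

```bash
python3 -m creep '0 -2 -2.4 0 0;0 -5 -6 0 0;0 -8 -9.6 0 0;0 -11 -13.2 0 0;0 -14 -16.8 0 0;0 -17 -20.4 0 0;0 -20 -24 0 0;0 -23 -27.6 0 0;0 -26 -31.2 0 0;0 -29 -34.8 0 0;0 -32 -38.4 0 0;0 -35 -42 0 0;0 -38 -45.6 0 0;0 -41 -49.3 0 0;0 -44 -52.9 0 0;0 -47 -56.5 0 0;0 -50 -60.1 0 0;0 -53 -63.7 0 0;0 -55 -66.1 0 0;0 -56 -67.3 0 0'
python3 -m creep '0 0 0 0 0;0 0 0 0 0'
python3 - <<'E'
from h import *
q=sense();print(q["clock"],q["eef_pos"],q["tcp_rot"],q["opening"],q["contact_force"])
i=camera_info("wrist");p,d=grab_frame("wrist");cv2.imwrite("pics/w1.png",p);np.save("pics/w1.npy",d)
import pickle;pickle.dump(i,open("pics/w1.pkl","wb"))
for z in(165,): print(proj(i,(641.5,214,z)))
e=q["eef_pos"];print(proj(i,e-[0,0,173.4]))
E
```

```text
clock: 2.1
eef_pos: [642.0, 216.4, 403.9]
tcp_rot: [3.141, 0.002, -1.151]
contact_force: [0.4, -0.1, -0.2]
opening: 0.001
clock: 2.3
eef_pos: [641.6, 215.9, 403.4]
tcp_rot: [3.14, 0.001, -1.151]
contact_force: [0.9, -0.7, -0.6]
opening: 0.002
2.3 [641.58324886 215.86919039 403.40300423] [ 3.13976816e+00  1.46280018e-03 -1.15076111e+00] 0.0021213726458892963 [ 0.906976   -0.73211491 -0.57689215]
[261.9089604  206.00160152]
[259.9012559  241.92213232]
```

View pics/w1.png

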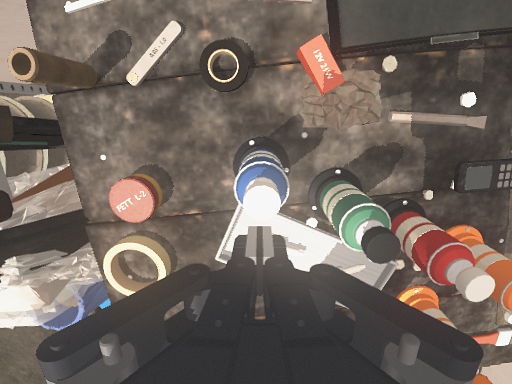

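The wrist view shows the white cap on the blue body, centred near (262,203). That is close to the predicted (262,206), and the shut fingertips lie just below it at (260,230). Green is at (379,243) and red at (474,281), both well clear.

Run:
```python
from h import *
import pickle
i=pickle.load(open("pics/w1.pkl","rb"));p=cv2.imread("pics/w1.png");d=np.load("pics/w1.npy")
cv2.imwrite("pics/w1c.png",cv2.resize(p[170:250,220:300],(640,560+80),interpolation=2)[:600])
print(d[195:240:4,262])
s,t=camera_info("scene"),camera_info("top")
```

```text
[217.76245 218.12088 219.06313 220.2388  222.5913  222.01334 223.232
 400.78265 149.44014 143.7777  139.03236 133.63792]
```

View pics/w1c.png

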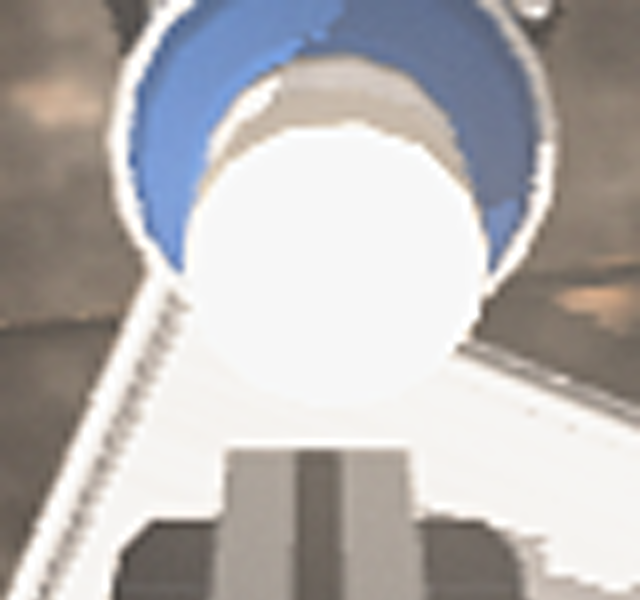

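The cap-top ellipse is centred at crop (335,265), which is wrist pixel (261.4,202.6).

Run:
```python
from h import *
import pickle
i=pickle.load(open("pics/w1.pkl","rb"));s,t=camera_info("scene"),camera_info("top")
w=(261.4,202.6)
print(onz(i,w,165),bydepth(i,w,219.3))
X=tri([(s,(173.5,201)),(t,(182.4,121.8)),(i,w)]);print(X)
from scipy.spatial.transform import Rotation as Ro
q=sense();R=Ro.from_euler("xyz",q["tcp_rot"]).as_matrix();print(q["clock"],q["eef_pos"],R.T@(X-(q["eef_pos"]+R@[0,0,173.4])))
```

```text
[644.04164412 215.60267507 165.        ] [643.73112338 215.45714558 164.00927151]
res [-0.76875919  0.41855476]
res [ 0.27805551 -0.10244802]
res [0.80389232 1.85794072]
[642.53926946 214.19180025 164.07974461]
2.35 [641.50441923 215.29389039 403.60678161] [ 1.76473336 -0.90726335 66.12358873]
```

```bash
python3 -m creep '0 0.2 -0.1 1.5 0;0 0.2 -0.1 3.5 0;0 0.2 -0.1 5 0;0 0.2 -0.1 5.8 0;0 0.2 -0.1 6.2 0;0 0.2 -0.1 6.2 0;0 0.2 -0.1 6.2 0'
python3 - <<'E'
from h import *
q=sense();print(q["clock"],q["eef_pos"],q["eef_pos"][2]-173.4,q["contact_force"])
p,d=grab_frame("wrist");cv2.imwrite("pics/w2.png",cv2.resize(p[150:280,180:340],(800,650-50)))
E
```

```text
clock: 3.05
eef_pos: [643.4, 214.0, 342.2]
tcp_rot: [3.141, 0.001, -1.152]
contact_force: [0.1, -0.7, 0.0]
opening: 0.003
3.05 [643.35302589 213.96190291 342.21932754] 168.81932753528744 [ 0.11488395 -0.65328295  0.01383927]
```

View pics/w2.png

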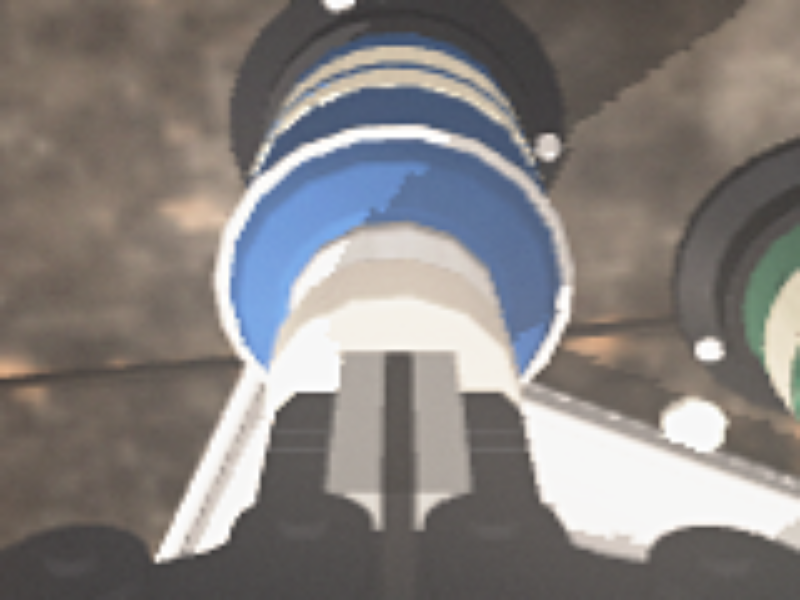

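The shut tips are centred over the cap, just above it: tips at (400,355) in the crop, with the cap rim spanning 270–525. Next I press in steps and watch the force.

```bash
python3 -m creep '0 0 0 0.2 0;0 0 0 0.4 0;0 0 0 0.6 0;0 0 0 0.8 0;0 0 0 0.9 0;0 0 0 0.9 0;0 0 0 0.9 0'
```

```text
clock: 3.8
eef_pos: [643.6, 214.1, 333.7]
tcp_rot: [-3.141, 0.001, -1.151]
contact_force: [0.6, 0.9, 3.8]
opening: -0.003
```

```bash
python3 -m creep '0 0 0 0.1 0;0 0 0 0.2 0;0 0 0 0.3 0;0 0 0 0.35 0;0 0 0 0.4 0;0 0 0 0.4 0;0 0 0 0.4 0'
```

```text
clock: 4.5
eef_pos: [643.6, 214.1, 330.4]
tcp_rot: [-3.141, 0.001, -1.151]
contact_force: [-2.0, -0.5, 10.2]
opening: 0.004
```

At the hard stop: 10 N against the 5.2 N spring maximum, tips at 157.0. I hold for about a second, then look while it is down.

```bash
python3 -m creep '0 0 0 0.1 0;0 0 0 0.1 0;0 0 0 0.1 0;0 0 0 0.1 0;0 0 0 0.1 0;0 0 0 0.1 0;0 0 0 0.1 0;0 0 0 0.1 0'
python3 - <<'E'
from h import *
q=sense();print(q["clock"],q["eef_pos"][2]-173.4,q["contact_force"])
p,d=grab_frame("scene");cv2.imwrite("pics/s3.png",cv2.resize(p[160:260,130:260],(780,600)))
E
```

```text
clock: 5.3
eef_pos: [643.5, 214.1, 330.4]
tcp_rot: [-3.141, 0.001, -1.152]
contact_force: [-2.9, 0.5, 12.3]
opening: -0.0
5.3 156.99799108901405 [-2.91690814  0.46243411 12.28473838]
```

View pics/s3.png

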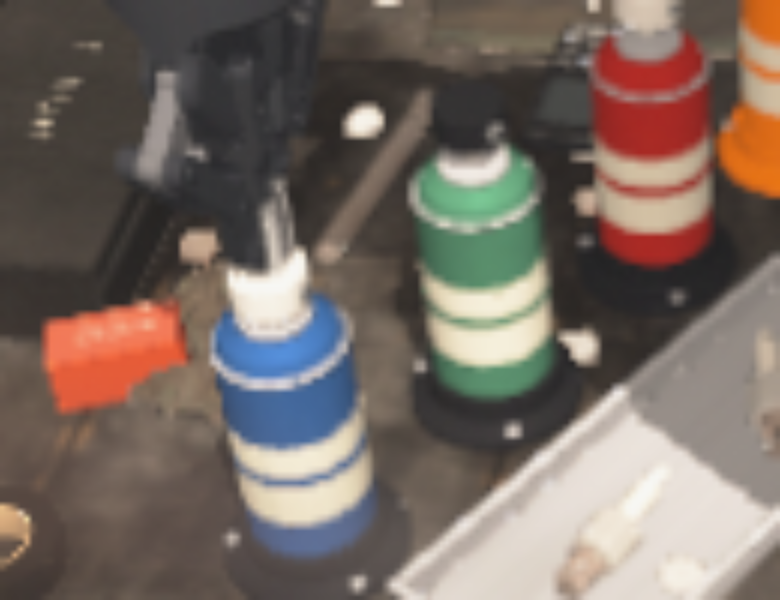

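The cap at (268,290) is pushed down onto the blue can's shoulder by the fingertips, and the green and red caps are untouched. Now I release it.

```bash
python3 -m creep '0 0 0 0 0;0 0 0 -0.4 0;0 0 0 -0.8 0;0 0 0 -1.5 0;0 0 0 -3 0;0 0 0 -5 0;0 0 0 -7 0;0 0 0 -8 0;0 0 0 -8 0;0 0 0 -8 0;0 0 0 -8 0'
python3 - <<'E'
from h import *
q=sense();print(q["clock"],q["eef_pos"],q["contact_force"],q["qvel"].round(3))
p,d=grab_frame("scene");cv2.imwrite("pics/s4.png",cv2.resize(p[140:260,120:280],(800,600)))
s=camera_info("scene")
i=camera_info("wrist");p2,d2=grab_frame("wrist");cv2.imwrite("pics/w4.png",p2)
t=camera_info("wrist");u=proj(i,(643,214.8,165));print(u)
for k in range(-8,12,4):
  v=int(round(u[1]))+k;print(bydepth(i,(u[0],v),d2[v,int(round(u[0]))]))
E
```

```text
clock: 6.45
eef_pos: [643.2, 213.9, 409.2]
tcp_rot: [3.141, 0.001, -1.151]
contact_force: [-0.0, 0.6, 0.1]
opening: 0.0
6.45 [643.15794073 213.90159205 409.23257405] [-0.02056666  0.60106366  0.11951709] [-0.     0.003 -0.001 -0.002 -0.    -0.   ]
[258.80695072 202.79113715]
[648.90326231 217.43154962 163.55841517]
[645.89631792 216.09082195 164.36539959]
[642.45279933 214.56133386 163.8180888 ]
[639.1218116  213.0799882  163.75094275]
[635.68469247 211.5522745  163.47650837]
```

View pics/s4.png

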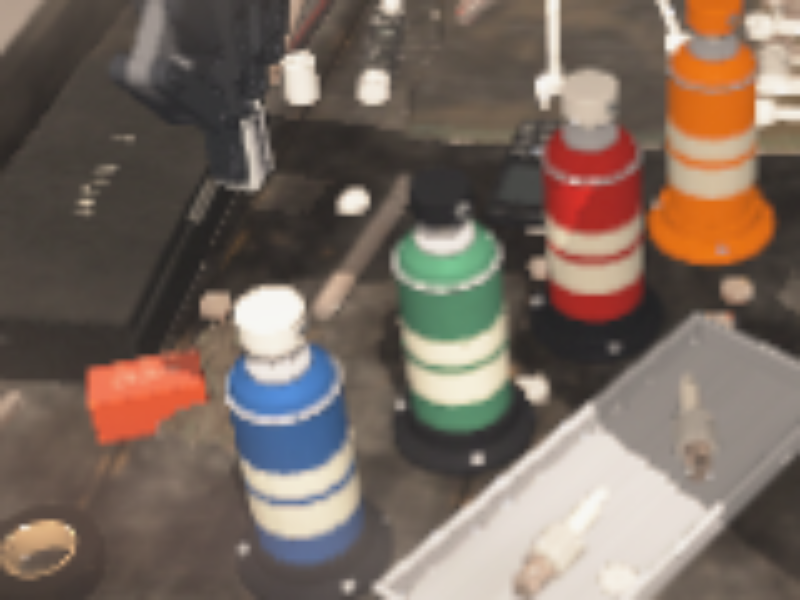

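The blue cap is up again at (270,300), and the grey stem shows as it did before the press. The wrist depth puts the cap at about 164 mm, the same as before. The gripper is clear.

```bash
python3 -c "
from rig import *
print(sign_off(),sense()['clock'])"
```

```text
the job is handed in; nothing more can be done
the job is handed in; nothing more can be done
```

I pressed the blue can's cap down to its hard stop with the shut fingertips, held it for about a second, and let it spring back up. I then raised the gripper about 79 mm and handed the job in at about 6.5 s.

- **Press:** At the stop the tips stood at 157.0 mm, 8 mm below the cap's rest height. The upward force was 10–12 N, above the 5.2 N spring maximum.
- **After release:** The contact force was about 0. The wrist camera's depth put the cap at about 164 mm, the same as before the press. The picture shows all three caps up and the gripper clear. The red and green cans were never approached.
- **Disagreement:** The wrist camera and the two fixed cameras differed by about 2 mm on where the cap is, which is within the stated calibration. I aimed between them.

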